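# Hold up the tote with the brass fitting

## Task

One of the three grey totes holds the brass fitting. Pick up that tote, keep it level so that the fitting stays standing in it, and hold it still at least 10 cm clear of the table for three seconds; finish while still holding it up there. Leave the other two totes with their parts and everything else where they are.

Things in the scene. Friction and masses are not known exactly. Their poses are not given: they have to be found in the camera images.
- tote_a_grip (a point): one of 3 identical grey steel totes (about 0.3 kg): open tray 140 (own x) x 112 (own y), walls 30 high, 4 thick; floor 4 thick. Above its middle a black handle bar along own x, 124 long, 18 wide, 24 tall, between 2 end straps. Point: centre of the bar, 95 above the tray's underside, which stands on the table at the start; z up. Each tote holds one part; which part, and on which side of the bar, varies
- tote_b_grip (a point): one of 3 identical grey steel totes (about 0.3 kg): open tray 140 (own x) x 112 (own y), walls 30 high, 4 thick; floor 4 thick. Above its middle a black handle bar along own x, 124 long, 18 wide, 24 tall, between 2 end straps. Point: centre of the bar, 95 above the tray's underside, which stands on the table at the start; z up. Each tote holds one part; which part, and on which side of the bar, varies
- tote_c_grip (a point): one of 3 identical grey steel totes (about 0.3 kg): open tray 140 (own x) x 112 (own y), walls 30 high, 4 thick; floor 4 thick. Above its middle a black handle bar along own x, 124 long, 18 wide, 24 tall, between 2 end straps. Point: centre of the bar, 95 above the tray's underside, which stands on the table at the start; z up. Each tote holds one part; which part, and on which side of the bar, varies
- brass_fitting_center (a point): the brass (yellow) pipe fitting: hexagonal foot 37 across, round neck and collar, 45 tall, about 0.14 kg, loose, standing upright on the floor of one of the totes beside the handle bar. This point is its centre, half-way up; z up its own axis
- steel_fitting_center (a point): a steel (silver) pipe fitting of the same shape and size, loose in another tote; point at its centre, half-way up
- blue_cap_center (a point): a blue plastic cap, 38 in diameter, 34 tall, loose in another tote; point at its centre, half-way up
- wrench: a loose steel wrench 190 long lying on the table to the robot's right; origin in the middle of its underside
- blue_bottle: a loose upright blue bottle, 60 in diameter, 150 tall, to the robot's left; origin at the centre of its underside
- spray_can: a loose upright red can, 54 in diameter, 140 tall, to the robot's left; origin at the centre of its underside
- stock: fixed stock along the far side of the table: two black cartons 220 x 170, together 166 tall, in the middle (origin: on the table 30 in front of them, towards the robot); a brake disc 280 in diameter, 58 tall, centred 280 to their left (+y); an open cardboard box 220 x 320, contents up to 158 tall, centred 300 to their right (-y)
- vise: fixed blue bench vise at the right side of the table, about 300 x 160, 145 tall; origin on the table 130 beside its base's centre, towards the middle of the table (its own +y)
- side_carton: fixed open cardboard carton 240 x 160 x 80 tall with spare parts, at the left side of the table; origin on the table 150 beside its centre, towards the middle of the table (its own -y)
Things that resemble listed ones, but are neither listed nor needed, are in the scene too. What is shaped like the part that bears tote_a_grip but brown, pink or turquoise is not meant.

How it is judged:
By the outcome, as a careful person would: the job done as asked, in the order asked, and still so for the second after the job is handed in, while the arm keeps its last pose, push and grip.
It also fails if it takes over 38 s, if anything falls off the work surface, if the arm or the gripper's body presses on something with over 40 N, if the wrist force passes 120 N, or if a joint passes its speed limit or range.

## Robot

A 6-joint arm with a two-finger parallel gripper is mounted at the origin on the work surface. World frame = base frame: x ahead of the robot, y to its left, z up, the work surface at z = 0. Lengths are in m, angles in degrees, forces in N, time in s.
With the tool pointing down it reaches from about 0.375 to 0.9 m from the base axis. Payload 3.1 kg.
Tool frame: the origin (TCP) lies at the very end of the fingers, on their centre line; the grasp point (between the pads) lies bot.hold_point_z behind it (bot.hold_point_z is the distance from the TCP to the grasp point, in m); z points along the fingers, y is the line along which they close (so a half turn about z gives the same grasp; the last joint's range is limited). The gripper opens to 87 mm and grips with 3 to 60 N. Pads are 19 mm wide; open, the fingers measure 117 mm over their backs; the gripper's body (75 mm by 190 mm) begins 51 mm behind the grasp point.
Start: joints at [-83.566, 30.224, 82.088, -0, 67.689, -10.227], TCP at [0.179, -0.599, 0.184] pointing down, gripper open.
Joint ranges: [-176.69, 176.69], [-43.24, 126.21], [12.49, 139.97], [-82, 262], [0, 151.66], [-163.58, 163.58]. Speed limits (degrees/s): [159.86, 159.86, 180, 180, 180, 180].

## Interface

Orientations are given as a 3x3 rotation matrix whose columns are the frame's x, y, z axes.
In Python, from rig import bot gives the robot as it stands.
- The arm moves only by the tool apply_moves, never from a script. Its argument "plan" is one flat list of numbers, 4 for each row, row after row: the shift along the world's x, y, z normalised to -1 to 1, where 1 is 0.05 m, then the turn about the world's z normalised to -1 to 1, where 1 is 10 degrees. A call has 1 to 12 rows; each row shifts and turns the commanded pose from where the row before left it; what a row does not reach is not made up. A row lasts 1/8 s, in which the tool goes at most 62.5 mm and 10.7 degrees, less where a joint would pass 70% of its speed; a pose out of reach is approached as far as the arm can. A call with a number of a shift or a turn outside -1 to 1 is refused whole. A call with a gripper value outside its range is refused whole. "grip" is the closure, from -1 (fully open) to 1 (shut), so that 0 is half open, set as the call begins (left out, the last holds). The fingers move at their own pace and stop on an object; the grip force is fixed at half the most. Time passes only in rows, so rows that do not move let the fingers close. It gives the time, the measured TCP pose, the force, the opening and the grip force at its end, in the units of the state.
- bot.read_state(): the state, without advancing time (a new reading comes with each control period).
- bot.capture(name): name is "scene" or "top"; returns (picture, depth): 420x560x3 uint8, red, green, blue; 420x560 float32, m along the optical axis (not along the pixel's ray), 0 where there is no reading.
- bot.camera_info(name): a dict with "vertical_fov" (degrees; the focal length in pixels is half the picture's height over the tangent of half this angle, whatever the lens; pixels are square), "cx", "cy" (the principal point, pixels), "k1" (the pictures are not rectified: a ray, as slopes to the right and down, at radius r is drawn at 1 + k1 r^2 times it, then the intrinsics apply), "rvec" (rotation vector, rad) and "tvec" (3), from world to camera coordinates, as OpenCV has them. Camera axes: x right, y down, z forward; pixel columns grow to the right and rows downward; lengths in m; the calibration is good to about 2 mm. A picture is of the moment at which its call begins. camera_info takes no time and is no camera call.
- bot.hand_in(): hands the job in; it is judged then, once.
Trained networks look in the newest picture that a camera, given by its name, has taken for a name from the list of things; names that differ only in an ending like _2 or _b are one class to them, and where a whole thing is asked for, a point or a joint stands for the part that bears it (a point fixed in the world has none). Each returns a list of dicts, best first, with "p" (0 to 1); they miss things now and then, are a little off and sometimes report something else, mostly with a low value. They report only what shows in the picture. A call takes as long as a camera call. They do not tell look-alikes from the thing itself.
- bot.outline_of(camera, target): "mask" (420x560 bool, what is visible of it) and "xy" ([column, row] as shares, 0 to 1, of the picture: columns of its width, rows of its height, amid what is visible of it).
- bot.pinpoint(camera, target): "xy" ([column, row] as shares, 0 to 1, of the picture: columns of its width, rows of its height: a listed point, or the origin of a listed thing).
The state is a dict: "time_s": time; "joint_positions": joint angles; "qvel": joint speeds; "tau": joint torques, N m; "position": TCP position; "tcp_rot": TCP orientation; "force": force on the tool from outside, world axes, zero at the start; "moment": the same for the moment, N m; "opening": opening from 0.0 (shut) to 1.0 (fully open); "grasp_force": force on a finger pad.
Only numpy, scipy, OpenCV 4.12 (cv2) and the standard library are available. Lean on these libraries where they do the work, as an engineer would, in place of code of your own. Each camera call takes 0.05 s, during which the arm holds its last target. There are 200 camera calls.

## Working session

There is one attempt and no reset: what is moved stays moved. The work goes in short steps, Python scripts to look and compute and a tool call to move; the robot and the scene stay as the last step left them, time stands still between calls to the robot, and variables do not carry over. Pictures are saved under pics/ and viewed, at most 10 in all, crops included, and the job is handed in when it is done.

Besides the shell and the picture viewer there is one more tool, called after "Call:" by a JSON object that holds its "fn" and its "kwargs". apply_moves: Moves the arm, as the interface text tells. Its arguments: {"type":"object","properties":{"plan":{"type":"array","items":{"type":"number"}},"grip":{"type":"number"}},"required":["plan"]}

```bash
mkdir -p pics
cat > h.py <<'E'
import numpy as np, cv2
from rig import bot
def cam(n):
    c=bot.camera_info(n); f=210/np.tan(np.radians(c["vertical_fov"])/2)
    K=np.array([[f,0,c["cx"]],[0,f,c["cy"]],[0,0,1]]); D=np.array([c["k1"],0,0,0,0.])
    R=cv2.Rodrigues(np.array(c["rvec"],float))[0]; return K,D,R,np.array(c["tvec"],float).ravel()
def rays(n,uv):
    K,D,R,t=cam(n); p=cv2.undistortPoints(np.array(uv,float).reshape(-1,1,2),K,D)[:,0]
    d=np.c_[p,np.ones(len(p))]; return -R.T@t, d@R, d
def at_z(n,uv,z):
    o,d,_=rays(n,uv); return o+d*((z-o[2])/d[:,2])[:,None]
def at_depth(n,uv,dep):
    o,d,_=rays(n,uv); return o+d*np.asarray(dep)[:,None]
E
python3 - <<'E'
from h import *
S=np.array([560,420])
for n in("scene","top"):
    im,dp=bot.capture(n); cv2.imwrite(f"pics/{n}1.png",im[:,:,::-1]); np.save(f"{n}.npy",dp)
    for t,z in(("tote_a_grip",.095),("brass_fitting_center",.0265),("steel_fitting_center",.0265),("blue_cap_center",.021),("blue_bottle",0),("spray_can",0)):
        for r in bot.pinpoint(n,t)[:5]:
            uv=np.array(r["xy"])*S; print(n,t,round(r["p"],2),uv.round(),at_z(n,[uv],z)[0].round(3))
print(bot.hold_point_z, bot.read_state()["tcp_rot"], bot.read_state()["time_s"])
E
```

```text
scene tote_a_grip 0.97 [348. 224.] [0.574 0.229 0.095]
scene tote_a_grip 0.87 [356. 166.] [0.38  0.258 0.095]
scene tote_a_grip 0.74 [266. 155.] [ 0.356 -0.009  0.095]
scene tote_a_grip 0.66 [408. 130.] [0.233 0.422 0.095]
scene brass_fitting_center 0.48 [242. 228.] [ 0.566 -0.063  0.026]
scene steel_fitting_center 0.45 [355. 245.] [0.601 0.256 0.026]
scene blue_cap_center 0.66 [202. 209.] [ 0.505 -0.189  0.021]
scene blue_cap_center 0.36 [446. 201.] [0.439 0.535 0.021]
scene blue_bottle 0.85 [444. 199.] [0.418 0.539 0.   ]
scene spray_can 0.9 [440. 244.] [0.572 0.508 0.   ]
top tote_a_grip 0.96 [285. 267.] [ 0.348 -0.002  0.095]
top tote_a_grip 0.88 [209. 258.] [0.373 0.253 0.095]
top tote_a_grip 0.8 [221. 199.] [0.577 0.217 0.095]
top tote_a_grip 0.66 [155. 302.] [0.228 0.432 0.095]
top tote_a_grip 0.43 [294. 195.] [ 0.593 -0.03   0.095]
top brass_fitting_center 0.62 [298. 206.] [ 0.568 -0.047  0.026]
top steel_fitting_center 0.46 [214. 193.] [0.612 0.252 0.026]
top blue_cap_center 0.44 [340. 219.] [ 0.522 -0.198  0.021]
top blue_bottle 0.73 [135. 245.] [0.426 0.537 0.   ]
top spray_can 0.57 [148. 206.] [0.567 0.497 0.   ]
0.0187 [[ 9.58021839e-01  2.86695230e-01  2.55091135e-05]
 [ 2.86695231e-01 -9.58021836e-01 -7.49117796e-05]
 [ 2.96143790e-06  7.90804620e-05 -9.99999997e-01]] 0.7
```

View pics/top1.png

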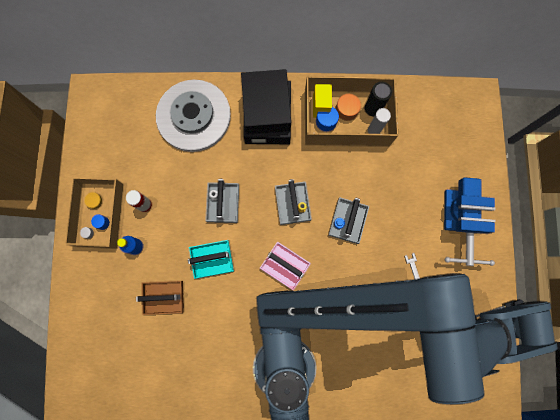

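View pics/scene1.png

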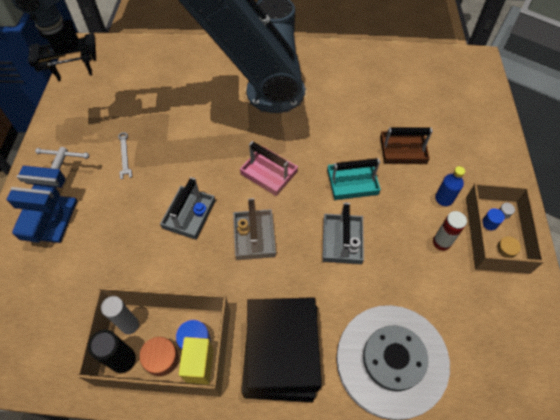

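The top picture shows three grey totes. The middle one (bar from about (290,183) to (300,216)) holds the brass fitting at (302,206), on the robot's -y side. The left one holds steel at (214,193) and the right one holds blue at (340,223). The scene view agrees, with brass at (242,228). Next I'll fit the bar with depth.

Run:
```python
from h import *
for n in("top","scene"):
    im=cv2.imread(f"pics/{n}1.png").astype(int); dp=np.load(f"{n}.npy")
    v,u=np.nonzero(dp>0); P=at_depth(n,np.c_[u,v],dp[v,u]); c=im[v,u]
    near=(abs(P[:,0]-.58)<.11)&(abs(P[:,1]+.035)<.09)
    b=near&(P[:,2]>.085)&(P[:,2]<.125); Q=P[b]
    m=Q[:,:2].mean(0); w,V=np.linalg.eigh(np.cov(Q[:,:2].T)); s=(Q[:,:2]-m)@V[:,1]
    print(n,b.sum(),"bar mean",m.round(4),"mid",(m+V[:,1]*(s.min()+s.max())/2).round(4),"ang",np.degrees(np.arctan2(V[1,1],V[0,1])).round(1)%180,"len",np.ptp(s).round(3),"top z",np.median(Q[:,2]).round(3))
    y=near&(c[:,2]-c[:,0]>60)&(P[:,2]>.015)&(P[:,2]<.07)
    if y.any(): print(" brass",y.sum(),P[y].mean(0).round(4))
    t=near&(P[:,2]>.02)&(P[:,2]<.045)&(np.ptp(c,axis=1)<40)
    r=cv2.minAreaRect(P[t][:,:2].astype(np.float32)); print(" tray rim",t.sum(),r)
    o=bot.outline_of(n,"tote_a_grip")
    for q in o:
        if q["p"]>.3: print(" ol",round(q["p"],2),np.array(q["xy"])*[560,420],q["mask"].sum())
    for q in bot.outline_of(n,"brass_fitting_center"):
        vv,uu=np.nonzero(q["mask"]); print(" brass ol",round(q["p"],2),uu.mean(),vv.mean(),at_z(n,[[uu.mean(),vv.mean()]],.035)[0].round(4))
```

```text
top 220 bar mean [ 0.5787 -0.0277] mid [ 0.58   -0.0275] ang 8.300000000000011 len 0.138 top z 0.107
 brass 62 [ 0.5683 -0.0558  0.0397]
 tray rim 184 ((0.5802000761032104, -0.02817152440547943), (0.14063644409179688, 0.11257096379995346), 8.013076782226562)
 ol 0.91 [210.896 258.888] 1356
 ol 0.76 [223.216 203.28 ] 1241
 ol 0.61 [161.728 301.896] 1333
 ol 0.56 [283.304 265.692] 1349
 brass ol 0.62 301.328125 206.734375 [ 0.5627 -0.0595  0.035 ]
scene 307 bar mean [ 0.5844 -0.0277] mid [ 0.5782 -0.0286] ang 8.300000000000011 len 0.138 top z 0.107
 brass 98 [ 0.5659 -0.0613  0.0387]
 tray rim 331 ((0.577903687953949, -0.02882322669029236), (0.14219102263450623, 0.11207447201013565), 8.282108306884766)
 ol 0.91 [344.12 237.3 ] 1888
 ol 0.83 [266.    165.984] 1834
 ol 0.79 [353.584 178.584] 1723
 ol 0.72 [404.992 144.9  ] 1761
 brass ol 0.46 243.26589595375722 227.04624277456648 [ 0.5673 -0.0593  0.035 ]
```

Call:
{"fn": "apply_moves", "kwargs": {"plan": [0.65, 0.95, 0, -0.07, 0.65, 0.95, 0, -0.07, 0.65, 0.95, 0, -0.07, 0.65, 0.95, 0, -0.07, 0.65, 0.95, 0, -0.07, 0.65, 0.95, 0, -0.07, 0.65, 0.95, 0, -0.07, 0.65, 0.95, 0, -0.07, 0.65, 0.95, 0, -0.07, 0.65, 0.95, 0, -0.07, 0.65, 0.95, 0, -0.07, 0.65, 0.95, 0, -0.08], "grip": -1}}

```text
time_s: 2.4
position: [0.5703, -0.0271, 0.1845]
tcp_rot: [[0.99, 0.142, 0.001], [0.142, -0.99, -0.0], [0.001, 0.001, -1.0]]
force: [0.2, 0.3, -0.8]
opening: 1.003
grasp_force: 0.0
```

Call:
{"fn": "apply_moves", "kwargs": {"plan": [0, 0, 0, 0, 0, 0, 0, 0]}}

```text
time_s: 2.65
position: [0.5687, -0.0287, 0.1841]
tcp_rot: [[0.99, 0.143, -0.001], [0.143, -0.99, -0.0], [-0.001, 0.0, -1.0]]
force: [0.0, -0.5, -0.5]
opening: 1.004
grasp_force: 0.0
```

Run:
```python
from h import *
s=bot.read_state(); print(s["time_s"],s["position"],np.degrees(np.arctan2(s["tcp_rot"][1][0],s["tcp_rot"][0][0])))
im,_=bot.capture("scene"); cv2.imwrite("pics/s2.png",cv2.resize(im[130:290,140:380,::-1],None,fx=3,fy=3))
```

```text
2.65 [ 0.5687329  -0.02871341  0.1840576 ] 8.21874776675589
```

View pics/s2.png

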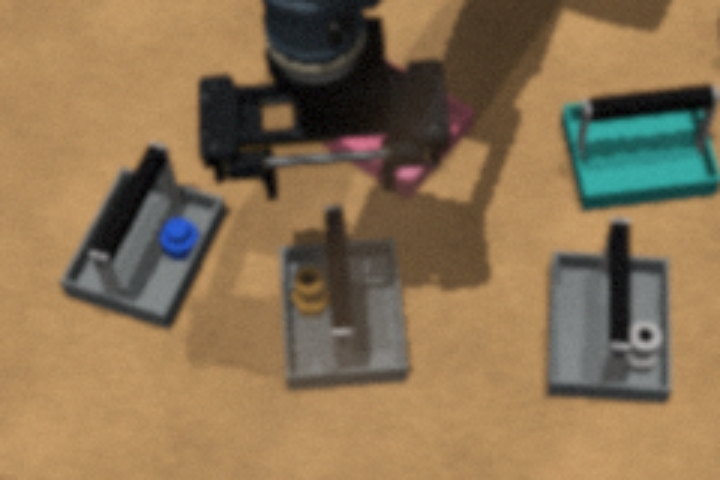

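The crop shows the gripper above the middle tote (bar around x=340), with the brass fitting standing at (310,285). I'll descend now.

Call:
{"fn": "apply_moves", "kwargs": {"plan": [0.1, 0, -0.3, 0, 0, 0, -0.4, 0, 0, 0, -0.4, 0, 0, 0, -0.4, 0, 0, 0, -0.3, 0, 0, 0, -0.2, 0, 0, 0, -0.15, 0, 0, 0, 0, 0, 0, 0, 0, 0]}}

```text
time_s: 3.82
position: [0.5747, -0.0288, 0.0772]
tcp_rot: [[0.99, 0.142, 0.001], [0.142, -0.99, -0.0], [0.001, 0.0, -1.0]]
force: [-0.3, 0.2, -0.1]
opening: 0.996
grasp_force: 0.0
```

Call:
{"fn": "apply_moves", "kwargs": {"plan": [0, 0, 0, 0, 0, 0, 0, 0, 0, 0, 0, 0, 0, 0, 0, 0, 0, 0, 0, 0, 0, 0, 0, 0, 0, 0, 0, 0, 0, 0, 0, 0], "grip": 1}}

```text
time_s: 4.82
position: [0.5742, -0.0287, 0.0767]
tcp_rot: [[0.99, 0.142, 0.0], [0.142, -0.99, -0.0], [0.0, 0.0, -1.0]]
force: [0.4, -0.3, 0.1]
opening: 0.174
grasp_force: 0.0
```

Still closing (0.174 is about 15 mm reported, force 0), so I'll wait.

Call:
{"fn": "apply_moves", "kwargs": {"plan": [0, 0, 0, 0, 0, 0, 0, 0, 0, 0, 0, 0, 0, 0, 0, 0]}}

```text
time_s: 5.32
position: [0.5742, -0.0287, 0.0767]
tcp_rot: [[0.99, 0.142, -0.0], [0.142, -0.99, 0.0], [-0.0, -0.0, -1.0]]
force: [-0.7, -0.4, 0.9]
opening: 0.005
grasp_force: 0.0
```

Run:
```python
from h import *
s=bot.read_state(); print(s["time_s"],s["opening"],s["grasp_force"],s["force"])
im,_=bot.capture("scene"); cv2.imwrite("pics/s3.png",cv2.resize(im[150:290,140:380,::-1],None,fx=3,fy=3))
```

```text
5.325 0.00547700542176784 0.0 [-0.72235553 -0.43499428  0.86247064]
```

View pics/s3.png

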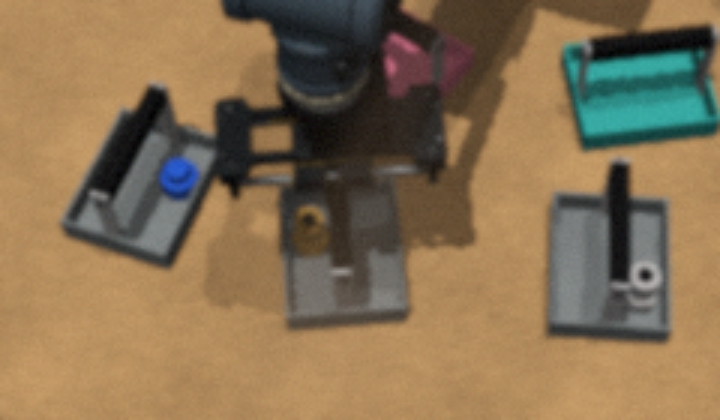

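The fingers shut to 0.005 without catching the bar, and the picture shows the gripper behind the bar's middle: its ends are at crop (235,175) and (435,165), and the bar is visible from 180 to 275. I'll measure where the fingers really are.

Run:
```python
from h import *
S=np.array([560,420])
p=bot.read_state()["position"]
for n in("top","scene"):
    K,D,R,t=cam(n)
    uv=cv2.projectPoints(np.array([p,p+[0,0,.0187],p+[0,0,.07]]),cv2.Rodrigues(R)[0],t,K,D)[0][:,0]; print(n,"tcp,hold,body px",uv.round().tolist())
    im,dp=bot.capture(n); cv2.imwrite(f"pics/{n}4.png",im[:,:,::-1]); np.save(f"{n}4.npy",dp)
    v,u=np.nonzero(dp>0); P=at_depth(n,np.c_[u,v],dp[v,u])
    for lo,hi in((.055,.08),(.08,.1),(.1,.115),(.115,.13),(.13,.16),(.16,.2)):
        b=(abs(P[:,0]-.55)<.13)&(abs(P[:,1]+.03)<.12)&(P[:,2]>lo)&(P[:,2]<hi)
        if b.any(): print(lo,hi,b.sum(),P[b][:,:2].min(0).round(3),P[b][:,:2].max(0).round(3),P[b].mean(0).round(3))
im=cv2.imread("pics/top4.png"); a=cv2.resize(im[150:290,220:360],None,fx=4,fy=4)
cv2.imwrite("pics/top4c.png",a)
```

```text
top tcp,hold,body px [[293.0, 201.0], [293.0, 200.0], [294.0, 197.0]]
0.16 0.2 3 [ 0.551 -0.119] [ 0.555 -0.103] [ 0.552 -0.112  0.194]
scene tcp,hold,body px [[253.0, 223.0], [253.0, 219.0], [252.0, 210.0]]
0.055 0.08 26 [ 0.639 -0.028] [ 0.645 -0.011] [ 0.642 -0.019  0.066]
0.08 0.1 25 [ 0.584 -0.028] [ 0.646 -0.012] [ 0.64  -0.02   0.091]
0.1 0.115 163 [ 0.536 -0.036] [ 0.647 -0.011] [ 0.61  -0.024  0.106]
0.115 0.13 15 [ 0.578 -0.037] [ 0.585 -0.021] [ 0.582 -0.028  0.124]
0.13 0.16 31 [ 0.571 -0.038] [ 0.586 -0.02 ] [ 0.581 -0.029  0.142]
0.16 0.2 108 [ 0.551 -0.111] [0.621 0.059] [ 0.601 -0.031  0.194]
```

View pics/top4c.png

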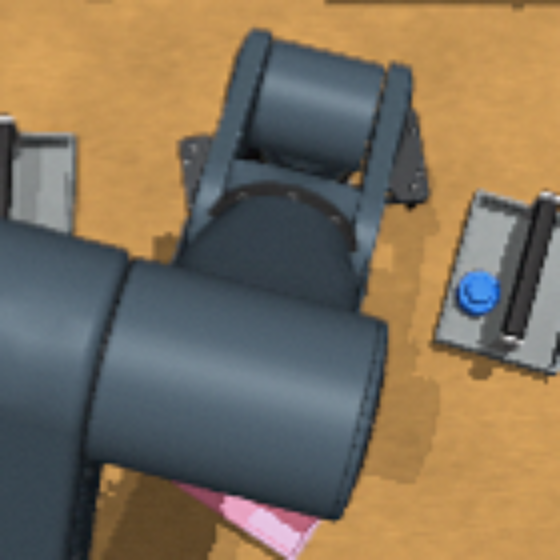

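The top view shows only the arm's wrist above the tote. I need a closer look at the scene view.

Run:
```python
from h import *
im=cv2.imread("pics/scene4.png"); dp=np.load("scene4.npy")
a=cv2.resize(im[165:270,190:310],None,fx=5.5,fy=5.5,interpolation=cv2.INTER_CUBIC)
cv2.imwrite("pics/s4c.png",a)
v,u=np.mgrid[176:236:4,210:300:6]; P=at_depth("scene",np.c_[u.ravel(),v.ravel()],dp[v,u].ravel())
print("z mm at cols",u[0]); 
for r,row in zip(v[:,0],(P[:,2]*1000).round().astype(int).reshape(v.shape)): print(r,row)
```

```text
z mm at cols [210 216 222 228 234 240 246 252 258 264 270 276 282 288 294]
176 [  3   4   2   0 327 342 344 345 355 271   1   8   7  35   3]
180 [ -1  -2   7   1 296 328 332 332 316 275   7 231 229  15   1]
184 [ -2 228 224  -4 292 310 316 310 297 282 228 229 227   3   3]
188 [  0 230 229 225 222 295 294 296 288 286 287 231 228   1   3]
192 [  3 228 226   2   3 209 284 285 281 279 254 228 232 227   2]
196 [ 27 229 231   0   4 210 250 247 240 242 236 226 226 225   0]
200 [   7  229 1195  228  229  225  232  231  231  229  224  224  231  228
    2]
204 [ 30 225 230 220 215 212 212 162 207 206   5  -2 217 216  -1]
208 [ 14 227 222   5 201 209 209 204 209 208 198  -1   4  -3   1]
212 [ -2 202  -1   1  30 198 195 145 193  22  18   4   2   1  -2]
216 [ -1   2  -4   0  31   6   4 109   6   1   1   2   1   5   2]
220 [ -1   0   0   1  29  50  47 107   2   2   6  -1  -2  -3  -5]
224 [ -1  -1   2   5  34  47  49 106   7   4   4  -3   0   4   5]
228 [ -4   4   5   1  27  31  28 109   2   5   5   2  -1   3  -3]
232 [  0  -2   2   4  31  20  21 109   5   1   4   2   5  -3   0]
```

View pics/s4c.png

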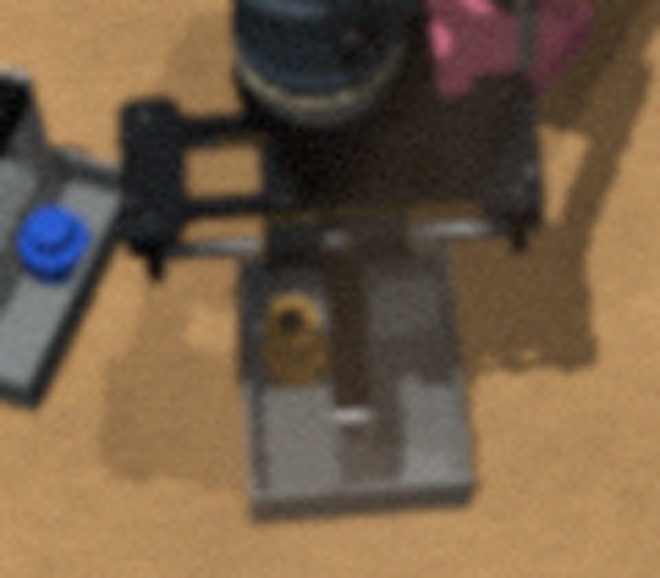

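The fingers aren't visible beside the bar. Rows 208-214 show a narrow part at z 0.115-0.16 above the bar top (0.107), so the finger tips seem higher than the reported TCP. I'll check the first depth picture, which shows the open gripper.

Run:
```python
from h import *
for n in("scene","top"):
    dp=np.load(f"{n}.npy"); v,u=np.nonzero(dp>0); P=at_depth(n,np.c_[u,v],dp[v,u])
    b=(abs(P[:,0]-.179)<.15)&(abs(P[:,1]+.599)<.15)&(P[:,2]>.1)
    Q=P[b]; print(n,b.sum(),np.histogram(Q[:,2],np.arange(.1,.5,.02))) if b.any() else print(n,"none")
    if b.any():
        q=Q[Q[:,2]<.3]; i=np.argsort(q[:,2])[:25]; print(q[i].round(3).tolist())
    K,D,R,t=cam(n); print(cv2.projectPoints(np.array([[.179,-.599,.184]]),cv2.Rodrigues(R)[0],t,K,D)[0].round())
im=cv2.imread("pics/scene1.png"); cv2.imwrite("pics/s1c.png",cv2.resize(im[0:110,0:150],None,fx=5,fy=5,interpolation=cv2.INTER_CUBIC))
s=bot.read_state(); print(s["joint_positions"],s["position"])
```

```text
scene 3156 (array([  0,   0,   0,   0,   0,   1,  41,  65,  57,  39, 409, 775, 177,
       131, 264, 199, 186, 187, 170]), array([0.1 , 0.12, 0.14, 0.16, 0.18, 0.2 , 0.22, 0.24, 0.26, 0.28, 0.3 ,
       0.32, 0.34, 0.36, 0.38, 0.4 , 0.42, 0.44, 0.46, 0.48]))
[[0.189, -0.646, 0.22], [0.17, -0.552, 0.22], [0.195, -0.643, 0.222], [0.17, -0.547, 0.224], [0.175, -0.546, 0.225], [0.175, -0.552, 0.225], [0.19, -0.644, 0.225], [0.163, -0.549, 0.226], [0.159, -0.55, 0.226], [0.199, -0.643, 0.226], [0.172, -0.552, 0.226], [0.155, -0.551, 0.226], [0.173, -0.549, 0.227], [0.169, -0.546, 0.228], [0.189, -0.643, 0.228], [0.175, -0.554, 0.229], [0.171, -0.552, 0.229], [0.204, -0.643, 0.23], [0.201, -0.641, 0.231], [0.201, -0.644, 0.231], [0.198, -0.644, 0.232], [0.189, -0.641, 0.233], [0.175, -0.546, 0.233], [0.175, -0.552, 0.233], [0.154, -0.552, 0.233]]
[[[80. 85.]]]
top 3084 (array([ 0,  0,  0,  0,  0,  0,  0,  0,  0,  4, 92, 47,  2,  0,  0,  0,  0,
        1, 10]), array([0.1 , 0.12, 0.14, 0.16, 0.18, 0.2 , 0.22, 0.24, 0.26, 0.28, 0.3 ,
       0.32, 0.34, 0.36, 0.38, 0.4 , 0.42, 0.44, 0.46, 0.48]))
[[0.224, -0.641, 0.29], [0.239, -0.665, 0.294], [0.239, -0.666, 0.297], [0.23, -0.637, 0.298]]
[[[474. 319.]]]
[-1.39965203e+01  3.46741591e+01  9.48386610e+01  1.91761121e-03
  5.04855724e+01  6.78441702e+01] [ 0.57422172 -0.02872699  0.07676403]
```

View pics/s1c.png

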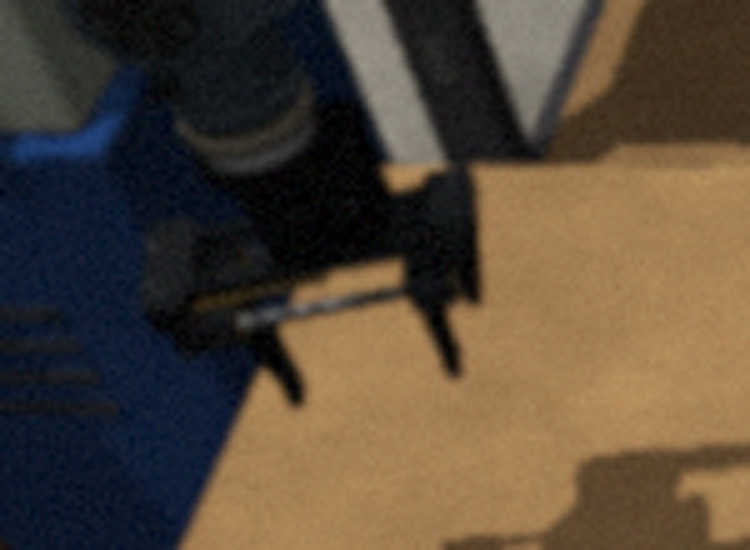

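The first picture shows open finger tips at z≈0.220 when the TCP was reported at 0.184. Now the tips are at 0.115 against a reported 0.077. So the reported z is about 38 mm too low, while xy agrees, and the gripper closed in the air above the bar. I'll open, go 38 mm lower and grip again.

Call:
{"fn": "apply_moves", "kwargs": {"plan": [0, 0, 0, 0, 0, 0, 0, 0, 0, 0, 0, 0, 0, 0, 0, 0, 0, 0, 0, 0, 0, 0, 0, 0, 0, 0, 0, 0, 0, 0, 0, 0, 0, 0, 0, 0, 0, 0, 0, 0], "grip": -1}}

```text
time_s: 6.72
position: [0.5742, -0.0287, 0.0767]
tcp_rot: [[0.99, 0.142, -0.0], [0.142, -0.99, 0.0], [-0.0, -0.0, -1.0]]
force: [0.3, 0.6, -0.7]
opening: 0.982
grasp_force: 0.0
```

Call:
{"fn": "apply_moves", "kwargs": {"plan": [0, 0, -0.1, 0, 0, 0, -0.15, 0, 0, 0, -0.15, 0, 0, 0, -0.1, 0, 0, 0, 0, 0]}}

```text
time_s: 7.35
position: [0.5737, -0.0286, 0.051]
tcp_rot: [[0.99, 0.142, -0.001], [0.142, -0.99, 0.0], [-0.001, -0.001, -1.0]]
force: [-0.1, 0.1, -0.4]
opening: 0.998
grasp_force: 0.0
```

Run:
```python
from h import *
n="scene"; p=bot.read_state()["position"]; im,dp=bot.capture(n); v,u=np.nonzero(dp>0); P=at_depth(n,np.c_[u,v],dp[v,u])
r=np.array([.143,-.99]); s=(P[:,:2]-p[:2])@r
b=(abs(P[:,0]-p[0])<.04)&(abs(s)>.035)&(abs(s)<.07)&(P[:,2]>.06)&(P[:,2]<.14)
for g in(s<0,s>0):
    q=P[b&g]; print(len(q),q[:,2].min() if len(q) else "",q.mean(0) if len(q) else "",np.sort(q[:,2])[:6].round(3))
```

```text
28 0.08584723674346639 [0.57121395 0.01724144 0.11440443] [0.086 0.087 0.09  0.095 0.096 0.098]
34 0.08818589795986154 [ 0.58566907 -0.07540001  0.11342046] [0.088 0.092 0.095 0.097 0.099 0.099]
```

Call:
{"fn": "apply_moves", "kwargs": {"plan": [0, 0, -0.12, 0, 0, 0, -0.1, 0, 0, 0, 0, 0]}}

```text
time_s: 7.78
position: [0.5738, -0.0286, 0.0402]
tcp_rot: [[0.99, 0.142, -0.001], [0.142, -0.99, 0.0], [-0.001, -0.0, -1.0]]
force: [0.1, -0.3, -0.5]
opening: 1.002
grasp_force: 0.0
```

Call:
{"fn": "apply_moves", "kwargs": {"plan": [0, 0, 0, 0, 0, 0, 0, 0, 0, 0, 0, 0, 0, 0, 0, 0, 0, 0, 0, 0, 0, 0, 0, 0, 0, 0, 0, 0, 0, 0, 0, 0, 0, 0, 0, 0, 0, 0, 0, 0], "grip": 1}}

```text
time_s: 9.02
position: [0.5741, -0.0285, 0.0407]
tcp_rot: [[0.99, 0.142, -0.0], [0.142, -0.99, 0.0], [-0.0, -0.0, -1.0]]
force: [1.0, 0.8, -1.1]
opening: 0.201
grasp_force: 30.0
```

The bar is gripped (30 N, 17.5 mm). I'll lift gently.

Call:
{"fn": "apply_moves", "kwargs": {"plan": [0, 0, 0.05, 0, 0, 0, 0.1, 0, 0, 0, 0.15, 0, 0, 0, 0.15, 0, 0, 0, 0.1, 0, 0, 0, 0.05, 0, 0, 0, 0, 0, 0, 0, 0, 0]}}

```text
time_s: 10.02
position: [0.574, -0.0287, 0.0706]
tcp_rot: [[0.99, 0.142, -0.0], [0.142, -0.99, 0.0], [-0.0, -0.0, -1.0]]
force: [1.0, 0.7, -3.8]
opening: 0.204
grasp_force: 30.0
```

```bash
cat > chk.py <<'E'
from h import *
import sys
s=bot.read_state(); p=s["position"]; print(s["time_s"],p.round(4),s["force"].round(2),s["moment"].round(2),s["opening"],s["grasp_force"])
for n in("scene","top"):
    im,dp=bot.capture(n); cv2.imwrite(f"pics/{n}_{sys.argv[1]}.png",im[:,:,::-1])
    v,u=np.nonzero(dp>0); P=at_depth(n,np.c_[u,v],dp[v,u]); c=im[v,u].astype(int)
    h=p[2]-.0405
    l=(P[:,:2]-p[:2])@np.array([[.99,-.142],[.142,.99]])
    y=(abs(l).max(1)<.09)&(c[:,0]-c[:,2]>50)&(P[:,2]>h+.01)&(P[:,2]<h+.06)
    if y.any(): print(n,"brass",y.sum(),P[y].mean(0).round(3),"top",P[y][:,2].max().round(3))
    f=(abs(l[:,0])<.1)&(abs(l[:,1])<.065)&(P[:,2]>h-.025)&(P[:,2]<h+.04)&(np.ptp(c,axis=1)<45)
    if f.sum()>50:
        A=np.c_[l[f],np.ones(f.sum())]; z=P[f][:,2]
        k=np.abs(l[f][:,0]); print(n,"far/left/right z",[np.median(z[m]).round(4) if m.any() else None for m in(l[f][:,0]>.062,l[f][:,1]>.05,l[f][:,1]<-.05)], "min",np.percentile(z,2).round(3))
E
python3 chk.py 5
```

```text
10.025 [ 0.574  -0.0287  0.0706] [ 1.01  0.69 -3.83] [0.04 0.07 0.01] 0.20377663462166404 29.998119743540883
scene brass 41 [ 0.57  -0.065  0.064] top 0.083
scene far/left/right z [np.float64(0.0515), np.float64(0.0584), np.float64(0.056)] min 0.03
```

It's lifted 30 mm with the brass still standing. I'll continue up to about 14.5 cm clearance.

Call:
{"fn": "apply_moves", "kwargs": {"plan": [0, 0, 0.1, 0, 0, 0, 0.2, 0, 0, 0, 0.3, 0, 0, 0, 0.35, 0, 0, 0, 0.35, 0, 0, 0, 0.35, 0, 0, 0, 0.3, 0, 0, 0, 0.2, 0, 0, 0, 0.1, 0, 0, 0, 0.05, 0, 0, 0, 0, 0, 0, 0, 0, 0]}}

```text
time_s: 11.62
position: [0.5738, -0.0287, 0.1852]
tcp_rot: [[0.99, 0.142, -0.001], [0.142, -0.99, 0.0], [-0.001, -0.0, -1.0]]
force: [0.4, -0.2, -4.6]
opening: 0.204
grasp_force: 30.0
```

```bash
python3 chk.py 6; python3 -c "
import cv2;im=cv2.imread('pics/scene_6.png');cv2.imwrite('pics/s6c.png',cv2.resize(im[100:290,140:380],None,fx=3,fy=3,interpolation=2))"
```

```text
11.625 [ 0.5738 -0.0287  0.1852] [ 0.37 -0.19 -4.63] [ 0.07  0.   -0.03] 0.20418328869171665 29.99810975510627
scene brass 62 [ 0.565 -0.064  0.184] top 0.196
scene far/left/right z [np.float64(0.1651), np.float64(0.1727), np.float64(0.1701)] min 0.145
top brass 2 [ 0.565 -0.074  0.179] top 0.195
```

View pics/s6c.png

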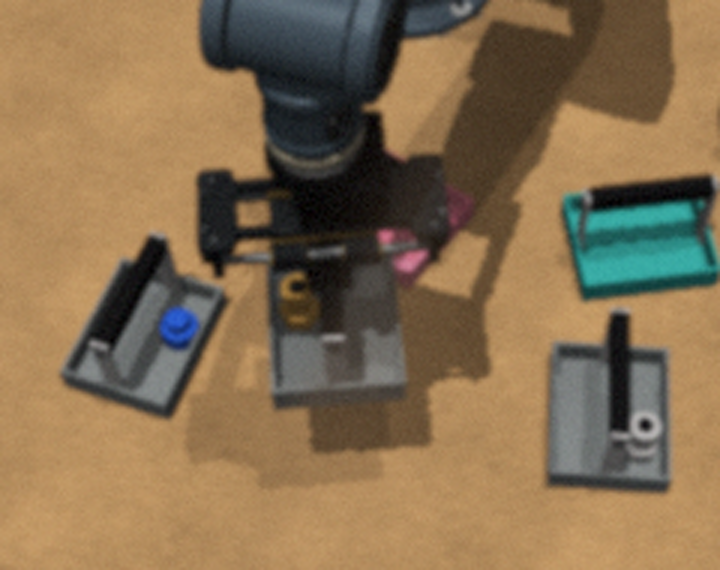

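The crop shows the tote held level (tray front edge at row ~395), with the brass fitting upright at (298,300). The other totes are untouched. The underside is about 0.145 m up, so now I'll hold still for 4 s.

Call:
{"fn": "apply_moves", "kwargs": {"plan": [0, 0, 0, 0, 0, 0, 0, 0, 0, 0, 0, 0, 0, 0, 0, 0, 0, 0, 0, 0, 0, 0, 0, 0, 0, 0, 0, 0, 0, 0, 0, 0, 0, 0, 0, 0, 0, 0, 0, 0, 0, 0, 0, 0, 0, 0, 0, 0]}}

```text
time_s: 13.22
position: [0.5742, -0.0287, 0.1857]
tcp_rot: [[0.99, 0.142, 0.0], [0.142, -0.99, 0.0], [0.0, -0.0, -1.0]]
force: [0.3, -0.5, -3.7]
opening: 0.203
grasp_force: 30.0
```

Call:
{"fn": "apply_moves", "kwargs": {"plan": [0, 0, 0, 0, 0, 0, 0, 0, 0, 0, 0, 0, 0, 0, 0, 0, 0, 0, 0, 0, 0, 0, 0, 0, 0, 0, 0, 0, 0, 0, 0, 0, 0, 0, 0, 0, 0, 0, 0, 0, 0, 0, 0, 0, 0, 0, 0, 0]}}

```text
time_s: 14.72
position: [0.5742, -0.0287, 0.1857]
tcp_rot: [[0.99, 0.142, -0.0], [0.142, -0.99, 0.0], [-0.0, -0.0, -1.0]]
force: [0.4, 0.2, -4.2]
opening: 0.211
grasp_force: 30.0
```

Call:
{"fn": "apply_moves", "kwargs": {"plan": [0, 0, 0, 0, 0, 0, 0, 0, 0, 0, 0, 0, 0, 0, 0, 0, 0, 0, 0, 0, 0, 0, 0, 0, 0, 0, 0, 0, 0, 0, 0, 0, 0, 0, 0, 0, 0, 0, 0, 0, 0, 0, 0, 0, 0, 0, 0, 0]}}

```text
time_s: 16.23
position: [0.5742, -0.0287, 0.1858]
tcp_rot: [[0.99, 0.142, 0.0], [0.142, -0.99, 0.0], [0.0, -0.0, -1.0]]
force: [0.5, -0.1, -3.5]
opening: 0.201
grasp_force: 30.0
```

```bash
python3 chk.py 7; python3 -c "
from rig import bot
print(bot.hand_in())"
```

```text
16.225 [ 0.5742 -0.0287  0.1858] [ 0.49 -0.09 -3.47] [ 0.03 -0.01 -0.04] 0.20089807010361976 29.997990410774946
scene brass 64 [ 0.567 -0.064  0.184] top 0.199
scene far/left/right z [np.float64(0.1656), np.float64(0.1741), np.float64(0.1713)] min 0.145
top brass 2 [ 0.565 -0.074  0.18 ] top 0.191
the job is handed in; nothing more can be done
None
```

The job is handed in: the arm is still holding the brass fitting's tote level about 14.5 cm above the table, held still for over 4 s with the fitting upright, the other two totes untouched, and 16 s of the 38 s used.

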